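# Load two glaze sample dispensers

### The job

Load the two sample dispensers on the shop counter with the four glaze discs: in the teal one the white disc at the bottom and the blue disc on top of it, in the black one the red disc at the bottom and the yellow disc on top of it. Push each stack down against its sprung follower until the follower is fully down, and leave the discs lying flat between the posts, released.

Things in the scene. Friction and masses are not known exactly. Their poses are not given: they have to be found in the camera images.
- disc_white: glazed ceramic sample disc, plain white, 60 mm diameter, 16 mm thick, about 105 g, lying loose and flat on the counter; origin at the centre of its underside, z up
- disc_blue: glazed ceramic sample disc, plain dark blue, 60 mm diameter, 16 mm thick, about 105 g, lying loose and flat on the counter; origin at the centre of its underside, z up
- disc_red: glazed ceramic sample disc, plain dark red, 60 mm diameter, 16 mm thick, about 105 g, lying loose and flat on the counter; origin at the centre of its underside, z up
- disc_yellow: glazed ceramic sample disc, plain yellow, 60 mm diameter, 16 mm thick, about 105 g, lying loose and flat on the counter; origin at the centre of its underside, z up
- dispenser_teal: sample dispenser fixed to the counter, teal (blue-green) base plate 100 (x) by 90 (y) by 12 mm; origin: centre of its underside, z up. Four metal posts, 8 mm thick, at x = +-28, y = +-23.5 mm, 72 mm high, top 10 mm tapered; a disc fits between them with 2.5 mm play. The wide gaps (48 mm clear) face its +y and -y: fingers holding a disc across y pass down there, free to the base plate
- dispenser_black: sample dispenser fixed to the counter, black base plate 100 (x) by 90 (y) by 12 mm; origin: centre of its underside, z up. Four metal posts, 8 mm thick, at x = +-28, y = +-23.5 mm, 72 mm high, top 10 mm tapered; a disc fits between them with 2.5 mm play. The wide gaps (48 mm clear) face its +y and -y: fingers holding a disc across y pass down there, free to the base plate
- follower_teal (a joint): travel (m) of the grey follower plate, 54 mm across, between the teal dispenser's posts: 0 = up, its top 52 mm above the counter; 0.032 = fully down, top at 20 mm. Starts at 0 to 0.008. Sprung upward but with a friction brake: 4 to 6 N push it down to a hard stop, it stays where left and does not sink under the discs' weight. Top of two discs when fully down: 52 mm
- follower_black (a joint): travel (m) of the grey follower plate, 54 mm across, between the black dispenser's posts: 0 = up, its top 52 mm above the counter; 0.032 = fully down, top at 20 mm. Starts at 0 to 0.008. Sprung upward but with a friction brake: 4 to 6 N push it down to a hard stop, it stays where left and does not sink under the discs' weight. Top of two discs when fully down: 52 mm
There are look-alikes about, which are no part of the job. What is meant by the disc_white is not pink, and is the larger of those in its own colour. What is shaped like the disc_red but green is not meant.

How it is judged:
At the end, for the whole second after the job is handed in: Teal: white disc below, blue on it; black: red below, yellow on it. Each disc within 7 mm of its dispenser's axis, flat within 0.12 rad, its underside -4 to +6 mm from 20 mm (lower) or 36 mm (upper) above the counter, at rest; followers over 28 mm down of 32 (value of joint each of follower_teal, follower_black above 0.028 m and horizontal distance between each of disc_white, disc_blue and dispenser_teal below 0.007 m and z of disc_white in the frame of dispenser_teal between 0.016 and 0.026 m and angle between the z axis of each of disc_white, disc_blue and the z axis of dispenser_teal, either way round below 0.12 rad and linear speed of each of disc_white, disc_blue, disc_red, disc_yellow below 0.02 m/s and z of disc_blue in the frame of dispenser_teal between 0.032 and 0.042 m and horizontal distance between each of disc_red, disc_yellow and dispenser_black below 0.007 m and z of disc_red in the frame of dispenser_black between 0.016 and 0.026 m and angle between the z axis of each of disc_red, disc_yellow and the z axis of dispenser_black, either way round below 0.12 rad and z of disc_yellow in the frame of dispenser_black between 0.032 and 0.042 m); the robot touches nothing.
It also fails if it takes over 99 s, if anything falls off the work surface, if the arm or the gripper's body presses on something with over 40 N, if the wrist force passes 120 N, or if a joint passes its speed limit or range.

### The arm

A 6-joint arm with a two-finger parallel gripper is mounted at the origin on the work surface. World frame = base frame: x ahead of the robot, y to its left, z up, the work surface at z = 0. Lengths are in m, angles in rad, forces in N, time in s.
With the tool pointing down it reaches from about 0.275 to 0.775 m from the base axis. Payload 14.6 kg.
Tool frame: the origin (TCP) lies at the very end of the fingers, on their centre line; the grasp point (between the pads) lies 19 mm behind it (grasp_offset is the distance from the TCP to the grasp point, in m); y points along the fingers, x is the direction in which the jaws open and shut, and the axes are right-handed (so a half turn about y gives the same grasp; the last joint's range is limited). The gripper opens to 85 mm and grips with 20 to 120 N. Pads are 22 mm wide; open, the fingers measure 114 mm over their backs; the gripper's body (76 mm by 85 mm) begins 54 mm behind the grasp point. The pads swing forward as they close: fully open they stand 13 mm farther back than shut.
Start: joints at [1.152, 0.263, -0.048, 1.259, 0, 1.415], TCP at [0.137, 0.507, 0.231] pointing down, gripper open.
Joint ranges: [-2.65, 2.65], [-0.89, 1.7], [-1.18, 1.37], [-2.13, 2.11], [-1.35, 1.29], [-3.14, 3.14]. Speed limits (rad/s): [1.89, 1.89, 2.57, 2.79, 3.14, 3.14].

### API

Orientations are given as a unit quaternion [x, y, z, w].
In Python, from cell import observe, camera, hand_in, grasp_offset gives the robot as it stands.
- The arm moves only by the shell command python3 -m crank 'ROWS' [FORCE]. ROWS is text: rows parted by semicolons, each of 5 numbers parted by spaces: the shift along the tool's x, y, z in m, then the turn about the tool's y in rad, then the closure, from 0 (fully open) to 1 (shut). A call has exactly 8 rows; each row is the pose to reach, as a shift and turn from the pose commanded when the call began, along the tool's axes at that moment; what a row does not reach only later rows make up. A row lasts 1/10 s, in which the tool goes at most 50 mm and 8.59 degrees, less where a joint would pass 70% of its speed; a pose out of reach is approached as far as the arm can. A call with a gripper value outside its range is refused whole. The fingers move at their own pace and stop on an object; FORCE is the grip in N (left out, the last holds). Time passes only in rows, so rows that repeat a pose let the fingers close, or fill a call up. It gives the time, the measured TCP pose, the force and the opening at its end, in the units of the state.
- observe(): the state, without advancing time (a new reading comes with each control period).
- camera(name): name is "side" or "top"; returns a dict with "img" (384x512x3 uint8, red, green, blue), "z_map" (384x512 float32, m along the optical axis (not along the pixel's ray), 0 where there is no reading), "vfov" (degrees; the focal length in pixels is half the picture's height over the tangent of half this angle, whatever the lens; pixels are square), "cx", "cy" (the principal point, pixels), "k1" (the pictures are not rectified: a ray, as slopes to the right and down, at radius r is drawn at 1 + k1 r^2 times it, then the intrinsics apply), "T" (4x4, takes a point from camera to world coordinates). Camera axes: x right, y down, z forward; pixel columns grow to the right and rows downward; lengths in m; the calibration is good to about 2 mm. A picture is of the moment at which its call begins.
- hand_in(): hands the job in, once; it reports no verdict.
The state is a dict: "clock": time; "joint_positions": joint angles; "joint_velocities": joint speeds; "effort": joint torques, N m; "ee_pos": TCP position; "ee_rot": TCP orientation; "contact_force": force on the tool from outside, world axes, zero at the start; "torque": the same for the moment, N m; "opening": finger opening in m.
Only numpy, scipy, OpenCV 4.12 (cv2) and the standard library are available. Lean on these libraries where they do the work, as an engineer would, in place of code of your own. Each camera call takes 0.05 s, during which the arm holds its last target.

## Working session

There is one attempt and no reset: what is moved stays moved. The work goes in short steps, Python scripts to look and compute and a shell command to move; the robot and the scene stay as the last step left them, time stands still between calls to the robot, and variables do not carry over. Pictures are saved under pics/ and viewed, and the job is handed in when it is done.

```bash
ls; mkdir -p pics; python3 - <<'E'
from cell import observe, camera, grasp_offset
import cv2,numpy as np
print(grasp_offset); s=observe()
for k,v in s.items(): print(k,np.round(v,3))
for n in("side","top"):
    c=camera(n); cv2.imwrite(f"pics/{n}0.png",c["img"][:,:,::-1]); np.savez(f"{n}0.npz",**c)
    print(n,c["vfov"],c["cx"],c["cy"],c["k1"],np.round(c["T"],3).tolist())
E
```

```text
pics
0.0187
clock 0.0
joint_positions [ 1.152  0.263 -0.049  1.259 -0.     1.415]
joint_velocities [-0.    -0.001  0.    -0.001  0.001  0.001]
effort [ 5.0000e-03 -6.3761e+01  3.8459e+01  1.3000e-02  0.0000e+00  0.0000e+00]
ee_pos [0.137 0.507 0.231]
ee_rot [ 0.562  0.43  -0.43  -0.561]
contact_force [-0.65   0.156  0.287]
torque [ 0.017  0.021 -0.06 ]
opening 0.085
side 55.745037856363396 256.99302879658467 195.41146503585014 -0.0707973270737951 [[0.827, -0.28, 0.487, 0.051], [-0.562, -0.399, 0.725, -0.669], [-0.008, -0.873, -0.487, 0.502], [0.0, 0.0, 0.0, 1.0]]
top 48.20646939099092 259.1884395494655 194.71052947556453 -0.13249158164107214 [[0.029, -0.98, 0.198, 0.282], [-1.0, -0.03, 0.002, -0.013], [0.004, -0.198, -0.98, 1.03], [0.0, 0.0, 0.0, 1.0]]
```

View pics/side0.png

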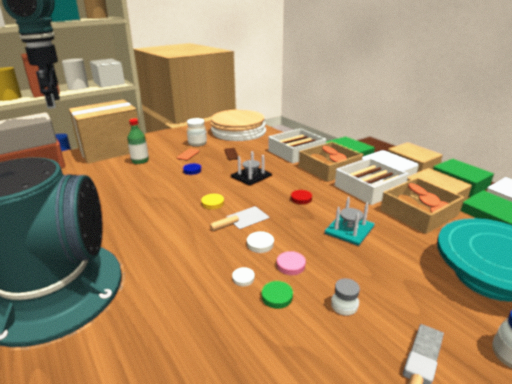

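View pics/top0.png

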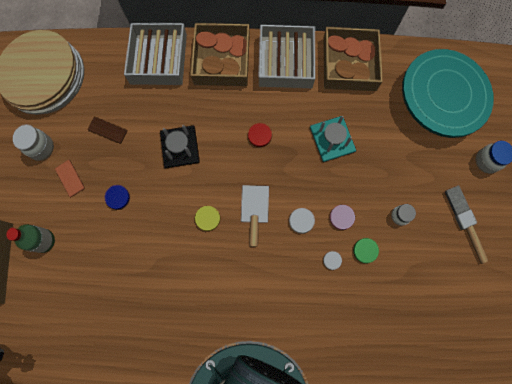

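```bash
cat > h.py <<'E'
import cv2,numpy as np
from cell import observe,camera
def K(c):
    h=c["img"].shape[0]; f=h/2/np.tan(np.radians(float(c["vfov"]))/2)
    return np.array([[f,0,c["cx"]],[0,f,c["cy"]],[0,0,1.]])
D=lambda c: np.array([float(c["k1"]),0,0,0])
def rays(c,uv):
    p=cv2.undistortPoints(np.array(uv,float).reshape(-1,1,2),K(c),D(c)).reshape(-1,2)
    return np.c_[p,np.ones(len(p))]
def atz(c,uv,z):
    T=c["T"]; d=rays(c,uv)@T[:3,:3].T; o=T[:3,3]
    return o+d*((z-o[2])/d[:,2])[:,None]
def cloud(c):
    h,w=c["img"].shape[:2]; u,v=np.meshgrid(np.arange(w),np.arange(h))
    r=rays(c,np.c_[u.ravel(),v.ravel()])*c["z_map"].reshape(-1,1)
    return (r@c["T"][:3,:3].T+c["T"][:3,3]).reshape(h,w,3)
def proj(c,P):
    Ti=np.linalg.inv(c["T"]); 
    return cv2.projectPoints(np.array(P,float).reshape(-1,1,3),cv2.Rodrigues(Ti[:3,:3])[0],Ti[:3,3],K(c),D(c))[0].reshape(-1,2)
def tri(c1,p1,c2,p2):
    A=[];b=[];
    o1,o2=c1["T"][:3,3],c2["T"][:3,3]
    d1=c1["T"][:3,:3]@rays(c1,p1)[0]; d2=c2["T"][:3,:3]@rays(c2,p2)[0]
    s=np.linalg.lstsq(np.c_[d1,-d2],o2-o1,rcond=None)[0]
    a,b=o1+s[0]*d1,o2+s[1]*d2
    return (a+b)/2,np.linalg.norm(a-b)
def seg(c,uv,name):
    """flood fill on chroma-ish, returns mask"""
    im=cv2.GaussianBlur(np.ascontiguousarray(c["img"]),(3,3),0)
    m=np.zeros((im.shape[0]+2,im.shape[1]+2),np.uint8)
    cv2.floodFill(im,m,tuple(uv),0,(12,)*3,(12,)*3,4|cv2.FLOODFILL_MASK_ONLY|(255<<8)|cv2.FLOODFILL_FIXED_RANGE)
    return m[1:-1,1:-1]>0
E
python3 - <<'E'
from h import *
cs={n:dict(np.load(f"{n}0.npz")) for n in("side","top")}
S={"white":((260,239),(302,220)),"swhite":((243,275),(333,261)),"pink":((291,260),(342,217)),"blue":((192,168),(117,197)),"red":((301,195),(260,135)),"yellow":((212,199),(207,218))}
cl={n:cloud(cs[n]) for n in cs}
for k,(a,b) in S.items():
    out=[];cent=[]
    for n,p in(("side",a),("top",b)):
        m=seg(cs[n],p,k); P=cl[n][m]; P=P[np.isfinite(P).all(1)]
        v,u=np.nonzero(m); cen=(u.mean(),v.mean()); 
        (ex,ey),ax,an=cv2.minAreaRect(np.c_[u,v].astype(np.float32)); cent.append((ex,ey))
        out.append((n,m.sum(),np.round(np.median(P,0),4),"hi",np.round(np.percentile(P,[5,95],axis=0)[:,2],3),"c@z16",np.round(atz(cs[n],[cen],.016)[0],4), "size",np.round(np.ptp(atz(cs[n],np.c_[u,v],.016),axis=0)[:2],3)))
    print(k,*out,sep="\n  "); X,e=tri(cs["side"],[cent[0]],cs["top"],[cent[1]]); print("  tri",X.round(4),round(e,4))
im=cs["top"]["img"]
a=cv2.resize(im[190:290,270:400],None,fx=4,fy=4,interpolation=2)
b=cv2.resize(im[100:180,140:380],None,fx=3.2,fy=3.2,interpolation=2)
cv2.imwrite("pics/cropA.png",a[:,:,::-1]);cv2.imwrite("pics/cropB.png",b[:,:,::-1])
im=cs["side"]["img"]
b=cv2.resize(im[140:250,220:390],None,fx=4.5,fy=4.5,interpolation=2);cv2.imwrite("pics/cropC.png",b[:,:,::-1])
E
```

```text
white
  ('side', np.int64(269), array([ 0.4288, -0.1175,  0.0147]), 'hi', array([0.013, 0.017]), 'c@z16', array([ 0.428 , -0.1178,  0.016 ]), 'size', array([0.053, 0.053]))
  ('top', np.int64(409), array([ 0.4293, -0.1144,  0.0164]), 'hi', array([0.014, 0.019]), 'c@z16', array([ 0.4293, -0.114 ,  0.016 ]), 'size', array([0.053, 0.053]))
  tri [ 0.4296 -0.1152  0.0136] 0.0003
swhite
  ('side', np.int64(197), array([ 0.3371, -0.1898,  0.0098]), 'hi', array([0.008, 0.011]), 'c@z16', array([ 0.3331, -0.1961,  0.016 ]), 'size', array([0.037, 0.038]))
  ('top', np.int64(207), array([ 0.3363, -0.1881,  0.0119]), 'hi', array([0.009, 0.015]), 'c@z16', array([ 0.3363, -0.188 ,  0.016 ]), 'size', array([0.038, 0.036]))
  tri [ 0.3366 -0.1896  0.0089] 0.0007
pink
  ('side', np.int64(311), array([ 0.4403, -0.2137,  0.0145]), 'hi', array([0.013, 0.016]), 'c@z16', array([ 0.4392, -0.2154,  0.016 ]), 'size', array([0.05 , 0.051]))
  ('top', np.int64(401), array([ 0.4396, -0.2115,  0.0165]), 'hi', array([0.013, 0.02 ]), 'c@z16', array([ 0.4403, -0.2124,  0.016 ]), 'size', array([0.051, 0.051]))
  tri
[... 434 characters left out ...]
.6419, -0.0098,  0.0146]), 'hi', array([0.013, 0.016]), 'c@z16', array([ 0.6402, -0.0113,  0.016 ]), 'size', array([0.043, 0.044]))
  ('top', np.int64(371), array([ 0.6425, -0.0066,  0.0166]), 'hi', array([0.014, 0.02 ]), 'c@z16', array([ 0.6427, -0.007 ,  0.016 ]), 'size', array([0.053, 0.053]))
  tri [ 0.6432 -0.0074  0.0135] 0.0013
yellow
  ('side', np.int64(144), array([0.4281, 0.1108, 0.0145]), 'hi', array([0.013, 0.016]), 'c@z16', array([0.4271, 0.1084, 0.016 ]), 'size', array([0.049, 0.05 ]))
  ('top', np.int64(411), array([0.4281, 0.1123, 0.0165]), 'hi', array([0.014, 0.02 ]), 'c@z16', array([0.4283, 0.1123, 0.016 ]), 'size', array([0.051, 0.053]))
  tri [0.429  0.1123 0.0134] 0.0007
```

View pics/cropA.png

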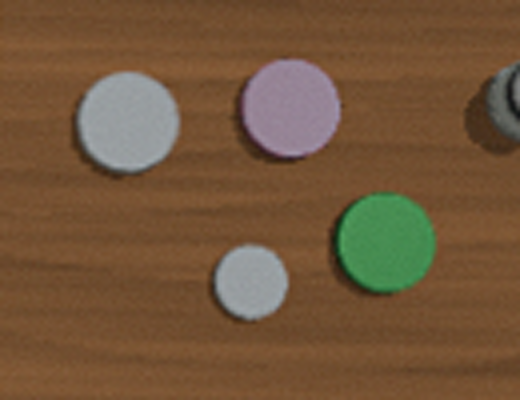

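View pics/cropB.png

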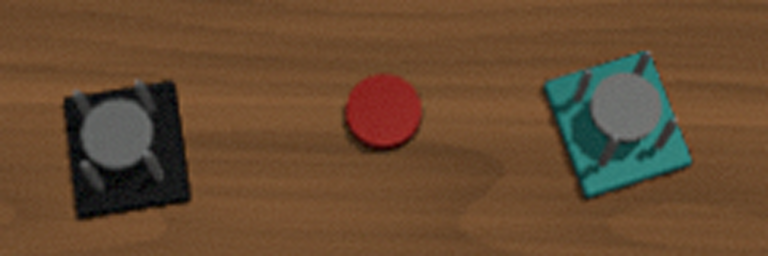

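View pics/cropC.png

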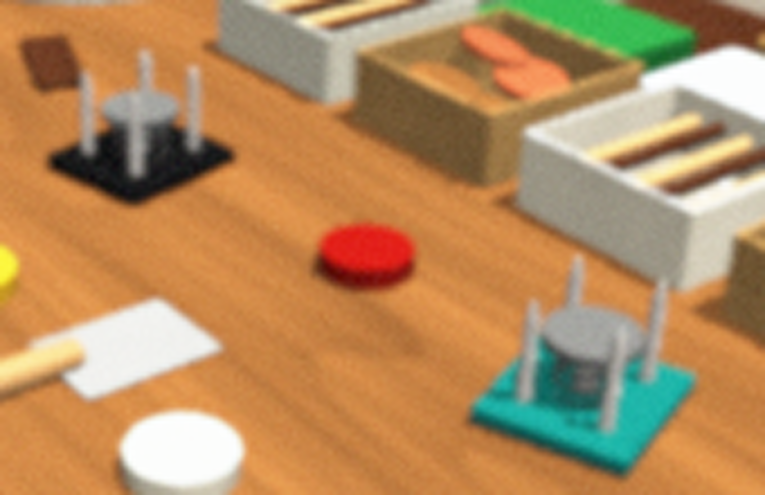

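```bash
cat > disp.py <<'E'
from h import *
cs={n:dict(np.load(f"{n}0.npz")) for n in("side","top")}
cl={n:cloud(cs[n]) for n in cs}
import itertools
for name,c0 in(("teal",(0.632,-.19)),("black",(.612,.19))):
    for n in cs:
        c=cs[n];P=cl[n];im=c["img"].astype(int); r,g,b=im[...,0],im[...,1],im[...,2]
        near=(abs(P[...,0]-c0[0])<.085)&(abs(P[...,1]-c0[1])<.085)
        if name=="teal": m=near&(g-r>40)&(abs(g-b)<60)
        else: m=near&(im.sum(2)<110)
        m=m&(P[...,2]>.004)&(P[...,2]<.02)
        m=cv2.morphologyEx(m.astype(np.uint8),cv2.MORPH_OPEN,np.ones((2,2)))
        v,u=np.nonzero(m); Q=atz(c,np.c_[u,v],.012)[:,:2]
        rect=cv2.minAreaRect((Q*1000).astype(np.float32)); print(name,n,len(u),"plate",np.round(rect[0],1),np.round(rect[1],1),round(rect[2],1),"z",np.median(P[m>0][:,2]).round(4))
        hi=near&(P[...,2]>.058)&(P[...,2]<.085); H=P[hi]; print("  post pts",len(H))
        if len(H)>8:
            k=min(4,len(H)); cv2.setRNGSeed(0)
            _,lab,cen=cv2.kmeans((H[:,:2]).astype(np.float32),4,None,(3,50,1e-6),10,cv2.KMEANS_PP_CENTERS)
            print(np.c_[cen,np.bincount(lab.ravel())].round(4).tolist())
        f=near&(P[...,2]>.035)&(P[...,2]<.058)&(abs(im.max(2)-im.min(2))<25); F=P[f]; print("  follower",len(F),np.median(F,0).round(4))
E
python3 disp.py
```

```text
teal side 637 plate [ 632.9 -200.4] [104.4  88.9] 20.4 z 0.01
  post pts 60
[[0.6209, -0.2241, 16.0], [0.6734, -0.2053, 13.0], [0.657, -0.1605, 14.0], [0.6047, -0.1794, 17.0]]
  follower 279 [ 0.6315 -0.1942  0.0462]
teal top 758 plate [ 636.3 -193. ] [97.9 88.8] 20.4 z 0.0123
  post pts 42
[[0.6557, -0.1574, 13.0], [0.6195, -0.2218, 10.0], [0.6729, -0.2024, 11.0], [0.6042, -0.1771, 8.0]]
  follower 413 [ 0.6387 -0.1901  0.048 ]
black side 225 plate [597.4 172.7] [95.5 85. ] 10.9 z 0.0097
  post pts 36
[[0.5822, 0.1634, 10.0], [0.6375, 0.1748, 10.0], [0.6283, 0.2201, 8.0], [0.5765, 0.2087, 8.0]]
  follower 106 [0.6014 0.1812 0.0442]
black top 782 plate [603.1 189.5] [99.  89.2] 10.9 z 0.0119
  post pts 45
[[0.637, 0.1755, 12.0], [0.573, 0.2111, 11.0], [0.6289, 0.22, 13.0], [0.5836, 0.1648, 9.0]]
  follower 417 [0.606  0.1936 0.0454]
```

```bash
cat > plan.py <<'E'
import sys,numpy as np
from cell import observe
from scipy.spatial.transform import Rotation as R
# usage: plan.py x y z [jawdeg]
a=[float(t) for t in sys.argv[1:]]
s=observe(); M=R.from_quat(s["ee_rot"]).as_matrix(); p=np.array(s["ee_pos"])
print("pos",p.round(4),"jaw deg",np.degrees(np.arctan2(M[1,0],M[0,0])).round(2),"y-axis",M[:,1].round(3),"clk",round(s["clock"],2),"F",np.round(s["contact_force"],1),"q",np.round(s["joint_positions"],2),"open",round(s["opening"],4))
if a:
    print("shift",(M.T@(np.array(a[:3])-p)).round(4))
if len(a)>3:
    d=np.radians(a[3]); x=np.array([np.cos(d),np.sin(d),0])
    for sg in(1,-1):
        t=np.arctan2(-(sg*x)@M[:,2],(sg*x)@M[:,0]); print("turn",round(t,4),"q6 would be ~",round(s["joint_positions"][5]+t,2),"or",round(s["joint_positions"][5]-t,2))
E
python3 plan.py .4290 -.1157 .12 110
```

```text
pos [0.1368 0.5067 0.2309] jaw deg 74.89 y-axis [-0.    -0.001 -1.   ] clk 0.1 F [ 0.5 -0.5  0.4] q [ 1.15  0.26 -0.05  1.26  0.    1.42] open 0.0854
shift [-0.5245  0.1113 -0.4444]
turn -0.6128 q6 would be ~ 0.8 or 2.03
turn 2.5288 q6 would be ~ 3.94 or -1.11
```

```bash
python3 -m crank '-0.52 0.03 -0.44 -0.61 0; -0.52 0.03 -0.44 -0.61 0; -0.52 0.03 -0.44 -0.61 0; -0.52 0.03 -0.44 -0.61 0; -0.52 0.03 -0.44 -0.61 0; -0.52 0.03 -0.44 -0.61 0; -0.52 0.03 -0.44 -0.61 0; -0.52 0.03 -0.44 -0.61 0' 40; python3 plan.py .4290 -.1157 .08 110
```

```text
clock: 0.9
ee_pos: [0.295, 0.1714, 0.2151]
ee_rot: [0.406, 0.579, -0.579, -0.406]
contact_force: [1.8, 1.4, -0.6]
opening: 0.0852
pos [0.295  0.1714 0.2151] jaw deg 109.84 y-axis [ 0.  0. -1.] clk 0.9 F [ 1.8  1.4 -0.6] q [ 0.29 -0.05 -0.46  1.16 -0.   -0.06] open 0.0852
shift [-0.3155  0.1352 -0.0286]
turn -0.0027 q6 would be ~ -0.06 or -0.06
turn 3.1389 q6 would be ~ 3.08 or -3.2
```

```bash
python3 -m crank '-0.316 0.1 -0.029 0 0; -0.316 0.1 -0.029 0 0; -0.316 0.1 -0.029 0 0; -0.316 0.1 -0.029 0 0; -0.316 0.1 -0.029 0 0; -0.316 0.1 -0.029 0 0; -0.316 0.135 -0.029 0 0; -0.316 0.135 -0.029 0 0'; python3 plan.py .4290 -.1157 .003 110
```

```text
clock: 1.7
ee_pos: [0.429, -0.1165, 0.077]
ee_rot: [-0.406, -0.578, 0.578, 0.408]
contact_force: [-0.1, -0.2, 1.0]
opening: 0.0854
pos [ 0.429  -0.1165  0.077 ] jaw deg 109.66 y-axis [-0.003  0.001 -1.   ] clk 1.7 F [-0.1 -0.2  1. ] q [-0.45  0.24 -0.53  0.8  -0.   -0.79] open 0.0854
shift [ 0.0006  0.074  -0.0004]
turn -0.0059 q6 would be ~ -0.8 or -0.79
turn 3.1357 q6 would be ~ 2.34 or -3.93
```

```bash
python3 - <<'E'
from h import *
a=camera("side")["img"][120:320,170:400];b=camera("top")["img"][140:280,230:390]
o=np.hstack([cv2.resize(a,(430,374),interpolation=2),cv2.resize(b,(366,374),interpolation=2)])
cv2.imwrite("pics/g1.png",o[:,:,::-1])
E
python3 plan.py
```

```text
pos [ 0.4285 -0.1143  0.0792] jaw deg 109.75 y-axis [-0.003  0.001 -1.   ] clk 1.8 F [-0.2  0.9  0.1] q [-0.44  0.24 -0.53  0.8   0.   -0.79] open 0.0859
```

View pics/g1.png

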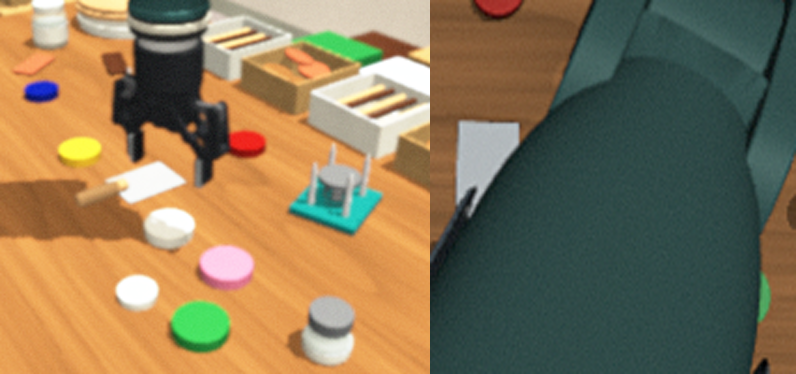

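```bash
python3 - <<'E'
from h import *
c=camera("side"); im=np.ascontiguousarray(c["img"][:,:,::-1])
d=np.array([np.cos(np.radians(109.8)),np.sin(np.radians(109.8)),0]);p=np.array([.4288,-.1153,.078])
o=cv2.resize(im[120:280,190:350],None,fx=4,fy=3.7,interpolation=2)
for q in(p,p+d*.0425,p-d*.0425,p+[0,0,.013]+d*.0425,p+[0,0,.013]-d*.0425):
    u=proj(c,[q])[0]; print(u.round(1)); cv2.circle(o,(int((u[0]+.5-190)*4),int((u[1]+.5-120)*3.7)),3,(0,0,255),-1)
cv2.imwrite("pics/g2.png",o)
E
python3 plan.py .4290 -.1157 .003 110
```

```text
[259.5 215.7]
[244.1 209.8]
[275.8 221.9]
[244.  204.8]
[275.9 216.7]
pos [ 0.4288 -0.1137  0.0802] jaw deg 109.82 y-axis [-0.001  0.001 -1.   ] clk 1.85 F [ 0.   0.8 -0.3] q [-0.44  0.24 -0.53  0.81  0.   -0.79] open 0.0852
shift [-0.002   0.0772  0.0004]
turn -0.0032 q6 would be ~ -0.79 or -0.79
turn 3.1384 q6 would be ~ 2.35 or -3.93
```

View pics/g2.png

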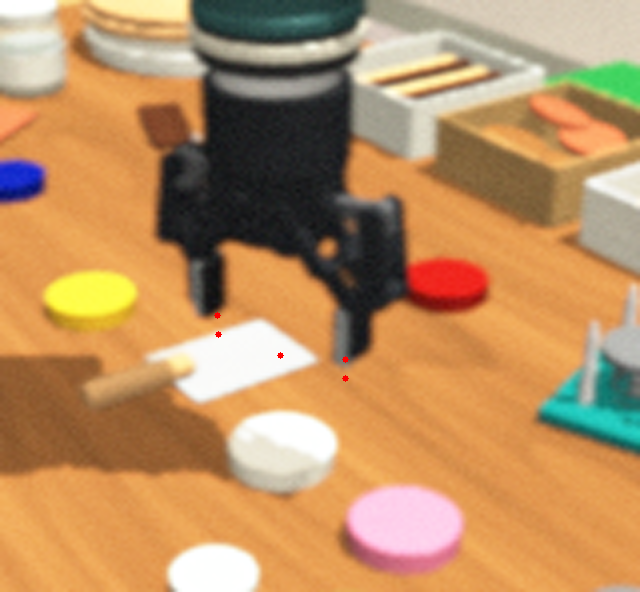

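```bash
python3 -m crank '0 0.03 0 0 0; 0 0.06 0 0 0; 0 0.08 0 0 0; 0 0.08 0 0 0; 0 0.08 0 0 0.5; 0 0.08 0 0 1; 0 0.08 0 0 1; 0 0.08 0 0 1' 40;python3 plan.py
```

```text
clock: 2.65
ee_pos: [0.4303, -0.1142, 0.002]
ee_rot: [0.407, 0.579, -0.578, -0.405]
contact_force: [-2.2, 3.8, 14.6]
opening: 0.0579
pos [ 0.4303 -0.1142  0.002 ] jaw deg 109.86 y-axis [ 0.003 -0.001 -1.   ] clk 2.65 F [-2.2  3.8 14.6] q [-0.44  0.34 -0.66  0.58  0.   -0.79] open 0.0579
```

```bash
python3 -m crank '0 0 0 0 1; 0 -0.02 0 0 1; 0 -0.06 0 0 1; 0 -0.1 0 0 1; 0 -0.12 0 0 1; 0 -0.12 0 0 1; 0 -0.12 0 0 1; 0 -0.12 0 0 1';python3 plan.py .6386 -.1910 .12 110.1
```

```text
clock: 3.45
ee_pos: [0.4288, -0.1139, 0.1195]
ee_rot: [-0.406, -0.579, 0.579, 0.407]
contact_force: [-0.7, -0.5, -1.8]
opening: 0.0578
pos [ 0.4288 -0.1139  0.1195] jaw deg 109.84 y-axis [-0.001  0.001 -1.   ] clk 3.45 F [-0.7 -0.5 -1.8] q [-0.44  0.2  -0.46  0.91  0.   -0.79] open 0.0578
shift [-0.1437 -0.0008 -0.1712]
turn -0.0046 q6 would be ~ -0.79 or -0.79
turn 3.137 q6 would be ~ 2.35 or -3.93
```

```bash
python3 -m crank '-0.144 0 -0.171 -0.005 1; -0.144 0 -0.171 -0.005 1; -0.144 0 -0.171 -0.005 1; -0.144 0 -0.171 -0.005 1; -0.144 0 -0.171 -0.005 1; -0.144 0 -0.171 -0.005 1; -0.144 0 -0.171 -0.005 1; -0.144 0 -0.171 -0.005 1';python3 plan.py .6386 -.1910 .12 110.1; python3 - <<'E'
from h import *
for n in("side","top"):
    c=camera(n); np.savez(f"{n}_h1.npz",**c)
    im=np.ascontiguousarray(c["img"][:,:,::-1]); cv2.imwrite(f"pics/{n}_h1.png",im)
c=dict(np.load("side_h1.npz")); im=c["img"][:,:,::-1]; o=cv2.resize(im[130:260,280:440],None,fx=4.6,fy=4.6,interpolation=2); cv2.imwrite("pics/side_h1c.png",o)
E
```

```text
clock: 4.25
ee_pos: [0.638, -0.1912, 0.1196]
ee_rot: [-0.404, -0.58, 0.58, 0.406]
contact_force: [0.4, 0.2, -1.3]
opening: 0.0578
pos [ 0.638  -0.1912  0.1196] jaw deg 110.13 y-axis [-0.002  0.001 -1.   ] clk 4.25 F [ 0.4  0.2 -1.3] q [-0.41  0.55  0.12  1.14  0.   -0.76] open 0.0578
shift [-0.0001 -0.0004 -0.0006]
turn 0.0005 q6 would be ~ -0.76 or -0.77
turn -3.1411 q6 would be ~ -3.91 or 2.38
```

View pics/side_h1c.png

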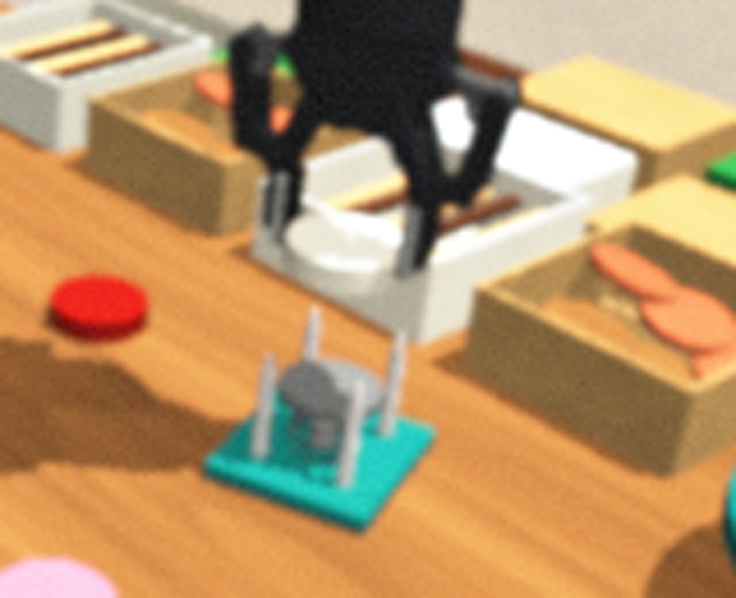

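View pics/top_h1.png

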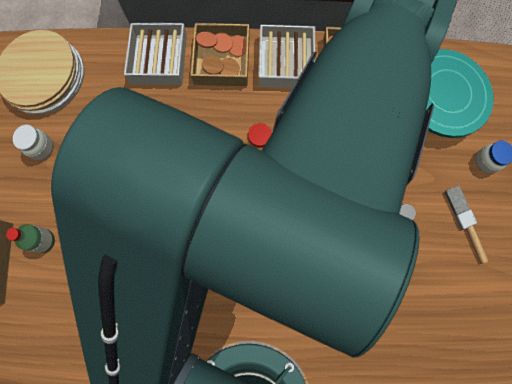

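```bash
cat > held.py <<'E'
# held disc vs dispenser in the side camera: fit a circle of r=30 mm to the top face; args: npz, cx, cy, zlo, zhi
from h import *
import sys
from scipy.optimize import least_squares
c=dict(np.load(sys.argv[1])); x,y,lo,hi=map(float,sys.argv[2:6]); col=sys.argv[6]
P=cloud(c); im=c["img"].astype(int); r,g,b=im[...,0],im[...,1],im[...,2]
C=dict(white=(im.min(2)>150)&(im.max(2)-im.min(2)<40),blue=(b>r+50)&(b>g+50),red=(r>g+70)&(abs(g-b)<40),yellow=(r>b+80)&(g>b+80))[col]
m=(np.hypot(P[...,0]-x,P[...,1]-y)<.045)&(P[...,2]>lo)&(P[...,2]<hi)&C
Q=P[m]; print("n",len(Q),"z pct",np.percentile(Q[:,2],[2,25,50,75,98]).round(4),"med",np.median(Q,0).round(4))
# outline: pixels of top+side; lowest z along the near side; take convex hull of all points in xy -> side-wall + top outline
h=cv2.convexHull((Q[:,:2]*1000).astype(np.float32)).reshape(-1,2)
s=least_squares(lambda p:np.hypot(h[:,0]-p[0],h[:,1]-p[1])-29.5,[x*1000,y*1000],loss="soft_l1")
print("centre",s.x.round(1),"rms",np.sqrt((s.fun**2).mean()).round(2))
A=np.c_[Q[:,:2]-Q[:,:2].mean(0),np.ones(len(Q))]; top=Q[:,2]>np.percentile(Q[:,2],40)
print("plane slope (top face)",np.linalg.lstsq(A[top],Q[top,2],rcond=None)[0].round(3))
E
python3 held.py side_h1.npz .638 -.191 .08 .16 white; python3 held.py side0.npz .4293 -.116 .004 .03 white
```

```text
n 355 z pct [0.1184 0.1291 0.132  0.1325 0.1339] med [ 0.6292 -0.1993  0.132 ]
centre [ 637.  -192.8] rms 4.03
plane slope (top face) [ 0.009 -0.035  0.133]
n 377 z pct [0.0054 0.0135 0.0144 0.0151 0.0166] med [ 0.4267 -0.1204  0.0144]
centre [ 429.4 -115.1] rms 1.06
plane slope (top face) [-0.002 -0.004  0.015]
```

```bash
python3 -m crank '0 0.015 0.001 0 1; 0 0.03 0.001 0 1; 0 0.04 0.001 0 1; 0 0.045 0.001 0 1; 0 0.05 0.001 0 1; 0 0.055 0.001 0 1; 0 0.06 0.001 0 1; 0 0.06 0.001 0 1';python3 plan.py .6386 -.1910 .022 110.1
```

```text
clock: 5.15
ee_pos: [0.6379, -0.1919, 0.0597]
ee_rot: [-0.405, -0.58, 0.58, 0.405]
contact_force: [-0.7, -0.5, -0.3]
opening: 0.0575
pos [ 0.6379 -0.1919  0.0597] jaw deg 110.12 y-axis [-0.001  0.    -1.   ] clk 5.15 F [-0.7 -0.5 -0.3] q [-0.41  0.59  0.02  1.   -0.   -0.77] open 0.0575
shift [ 0.0006  0.0377 -0.001 ]
turn 0.0004 q6 would be ~ -0.77 or -0.77
turn -3.1412 q6 would be ~ -3.91 or 2.38
```

```bash
python3 -m crank '0 0.006 0 0 1; 0 0.012 0 0 1; 0 0.018 0 0 1; 0 0.024 0 0 1; 0 0.028 0 0 1; 0 0.032 0 0 1; 0 0.032 0 0 1; 0 0.032 0 0 1';python3 plan.py .6386 -.1910 .022 110.1
```

```text
clock: 5.95
ee_pos: [0.6377, -0.1918, 0.0279]
ee_rot: [-0.405, -0.58, 0.58, 0.405]
contact_force: [0.1, -0.0, -1.1]
opening: 0.0574
pos [ 0.6377 -0.1918  0.0279] jaw deg 110.12 y-axis [-0.001  0.001 -1.   ] clk 5.95 F [ 0.1 -0.  -1.1] q [-0.41  0.62 -0.03  0.93  0.   -0.77] open 0.0574
shift [ 0.0004  0.0059 -0.0011]
turn 0.0004 q6 would be ~ -0.77 or -0.77
turn -3.1412 q6 would be ~ -3.91 or 2.38
```

```bash
cat > look.py <<'E'
from h import *
import sys
n,u,v,w,h,out=sys.argv[1],*map(int,sys.argv[2:6]),sys.argv[6]
c=camera(n); np.savez(f"{out}.npz",**c); f=min(780/w,590/h)
cv2.imwrite(f"pics/{out}.png",cv2.resize(c["img"][v:v+h,u:u+w,::-1],None,fx=f,fy=f,interpolation=2))
E
python3 look.py side 290 150 130 110 s2;python3 plan.py
```

```text
pos [ 0.6378 -0.1918  0.028 ] jaw deg 110.13 y-axis [-0.001  0.    -1.   ] clk 6.0 F [ 0.2 -0.1 -0.9] q [-0.41  0.62 -0.03  0.93  0.   -0.77] open 0.0577
```

View pics/s2.png

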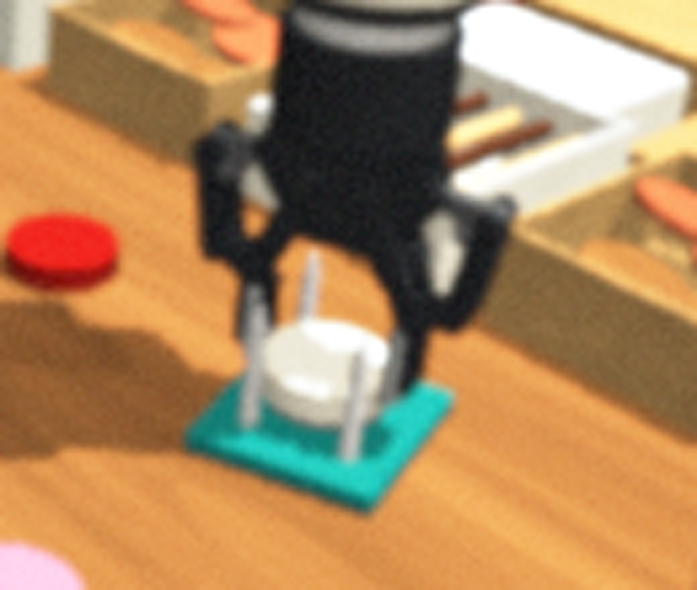

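```bash
python3 held.py s2.npz .638 -.191 .0 .16 white; python3 -m crank '0 0.002 0 0 1; 0 0.003 0 0 1; 0 0.004 0 0 1; 0 0.005 0 0 1; 0 0.006 0 0 1; 0 0.006 0 0 1; 0 0.006 0 0 1; 0 0.006 0 0 1';python3 plan.py .6386 -.1910 .02 110.1
```

```text
n 429 z pct [0.0207 0.0377 0.04   0.0412 0.0664] med [ 0.6222 -0.1958  0.04  ]
centre [ 634.  -193.6] rms 7.92
plane slope (top face) [-0.009 -0.15   0.047]
clock: 6.8
ee_pos: [0.6381, -0.192, 0.0221]
ee_rot: [0.405, 0.58, -0.58, -0.405]
contact_force: [-1.0, 1.2, 1.3]
opening: 0.0576
pos [ 0.6381 -0.192   0.0221] jaw deg 110.12 y-axis [-0.  0. -1.] clk 6.8 F [-1.   1.2  1.3] q [-0.41  0.62 -0.04  0.91  0.   -0.77] open 0.0576
shift [ 0.0008  0.0021 -0.0008]
turn 0.0004 q6 would be ~ -0.77 or -0.77
turn -3.1412 q6 would be ~ -3.91 or 2.38
```

```bash
python3 -m crank '0 0.001 0 0 1; 0 0.002 0 0 1; 0 0.003 0 0 1; 0 0.003 0 0 1; 0 0.003 0 0 1; 0 0.003 0 0 1; 0 0.003 0 0 1; 0 0.003 0 0 1';python3 plan.py .6386 -.1910 .02 110.1
```

```text
clock: 7.6
ee_pos: [0.6384, -0.192, 0.0213]
ee_rot: [0.406, 0.58, -0.58, -0.404]
contact_force: [-9.4, 4.9, 28.5]
opening: 0.0576
pos [ 0.6384 -0.192   0.0213] jaw deg 110.13 y-axis [ 0.002 -0.001 -1.   ] clk 7.6 F [-9.4  4.9 28.5] q [-0.41  0.62 -0.04  0.91  0.   -0.77] open 0.0576
shift [ 0.0009  0.0013 -0.0005]
turn 0.0005 q6 would be ~ -0.77 or -0.77
turn -3.1411 q6 would be ~ -3.91 or 2.38
```

```bash
python3 -m crank '0 -0.002 0 0 1; 0 -0.002 0 0 0.5; 0 -0.002 0 0 0; 0 -0.002 0 0 0; 0 -0.002 0 0 0; 0 -0.002 0 0 0; 0 -0.03 0 0 0; 0 -0.07 0 0 0';python3 plan.py .472 .337 .2 110
```

```text
clock: 8.4
ee_pos: [0.6369, -0.1915, 0.088]
ee_rot: [-0.404, -0.579, 0.58, 0.406]
contact_force: [1.2, -0.2, 0.5]
opening: 0.085
pos [ 0.6369 -0.1915  0.088 ] jaw deg 110.12 y-axis [-0.004  0.002 -1.   ] clk 8.4 F [ 1.2 -0.2  0.5] q [-0.41  0.57  0.06  1.07 -0.   -0.77] open 0.085
shift [ 0.5533 -0.1105 -0.0266]
turn 0.0021 q6 would be ~ -0.76 or -0.77
turn -3.1395 q6 would be ~ -3.91 or 2.37
```

```bash
python3 -m crank '0 -0.05 0 0 0; 0.554 -0.07 -0.026 0 0; 0.554 -0.07 -0.026 0 0; 0.554 -0.07 -0.026 0 0; 0.554 -0.07 -0.026 0 0; 0.554 -0.07 -0.026 0 0; 0.554 -0.07 -0.026 0 0; 0.554 -0.07 -0.026 0 0'; python3 look.py side 290 150 130 110 s3; python3 plan.py .4725 .3368 .07 110.1
```

```text
clock: 9.2
ee_pos: [0.5325, 0.1435, 0.152]
ee_rot: [0.405, 0.58, -0.58, -0.405]
contact_force: [1.0, 0.1, 0.3]
opening: 0.0852
pos [0.53   0.1492 0.1524] jaw deg 110.34 y-axis [-0.001  0.002 -1.   ] clk 9.25 F [-5.   6.9 -0.3] q [ 0.13  0.34 -0.15  1.08  0.   -0.23] open 0.0853
shift [ 0.1957  0.0828 -0.0112]
turn 0.0042 q6 would be ~ -0.23 or -0.23
turn -3.1374 q6 would be ~ -3.37 or 2.91
```

View pics/s3.png

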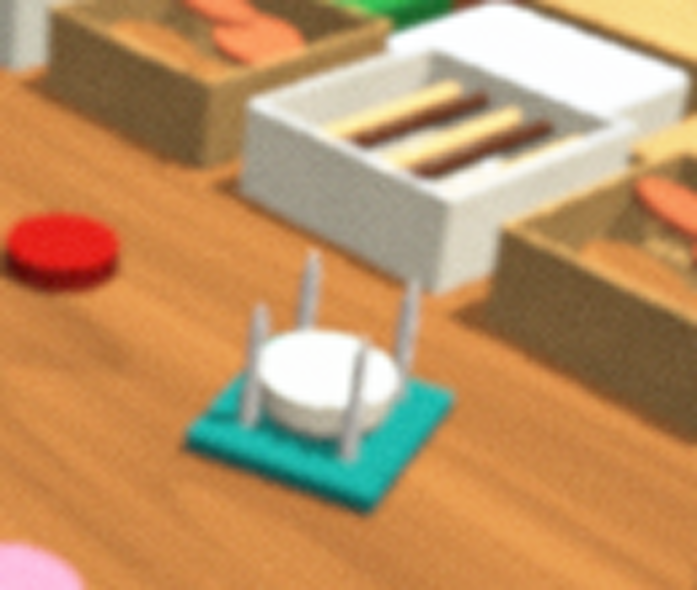

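The white disc (crop ~330,380) lies flat between the posts, low over the base. On to the blue one.

```bash
python3 -m crank '0.196 0.08 -0.011 0.004 0; 0.196 0.08 -0.011 0.004 0; 0.196 0.08 -0.011 0.004 0; 0.196 0.08 -0.011 0.004 0; 0.196 0.08 -0.011 0.004 0; 0.196 0.08 -0.011 0.004 0; 0.196 0.08 -0.011 0.004 0; 0.196 0.08 -0.011 0.004 0'; python3 - <<'E'
from h import *
cs={n:camera(n) for n in("side","top")}
c=cs["side"]; o=c["img"][110:200,130:250,::-1]; cv2.imwrite("pics/b1.png",cv2.resize(o,None,fx=6,fy=6,interpolation=2))
E
python3 plan.py .4725 .3368 .001 110.1
```

```text
clock: 10.05
ee_pos: [0.4771, 0.3285, 0.0725]
ee_rot: [0.407, 0.579, -0.578, -0.406]
contact_force: [-0.1, 0.9, -0.5]
opening: 0.0852
pos [0.477  0.3285 0.0724] jaw deg 109.8 y-axis [ 0.001  0.    -1.   ] clk 10.15 F [-0.1  0.7 -0.6] q [ 0.46  0.45 -0.22  0.91 -0.    0.12] open 0.0855
shift [0.0093 0.0714 0.0015]
turn -0.0052 q6 would be ~ 0.11 or 0.12
turn 3.1363 q6 would be ~ 3.25 or -3.02
```

View pics/b1.png

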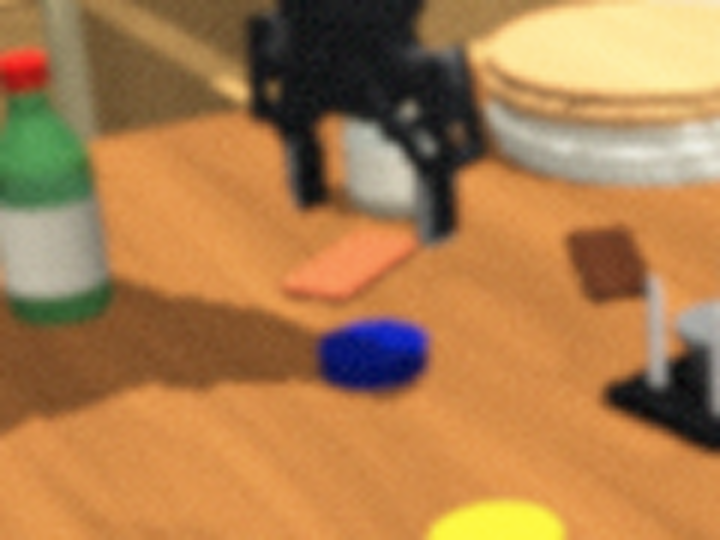

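```bash
python3 -m crank '0.009 0.02 0.0015 -0.005 0; 0.009 0.05 0.0015 -0.005 0; 0.009 0.069 0.0015 -0.005 0; 0.009 0.069 0.0015 -0.005 0; 0.009 0.069 0.0015 -0.005 0; 0.009 0.069 0.0015 -0.005 1; 0.009 0.069 0.0015 -0.005 1; 0.009 0.069 0.0015 -0.005 1'; python3 plan.py
```

```text
clock: 10.95
ee_pos: [0.4725, 0.3376, 0.0042]
ee_rot: [0.405, 0.58, -0.579, -0.404]
contact_force: [-1.6, -2.3, 9.8]
opening: 0.0573
pos [0.4725 0.3376 0.0042] jaw deg 110.17 y-axis [ 0.002  0.001 -1.   ] clk 10.95 F [-1.6 -2.3  9.8] q [ 0.48  0.51 -0.31  0.74 -0.    0.13] open 0.0573
```

```bash
python3 -m crank '0 0 0 0 1; 0 -0.03 0 0 1; 0 -0.08 0 0 1; 0 -0.13 0 0 1; 0 -0.13 0 0 1; 0 -0.13 0 0 1; 0 -0.13 0 0 1; 0 -0.13 0 0 1'; python3 plan.py .6386 -.1915 .125 110.1
```

```text
clock: 11.75
ee_pos: [0.4711, 0.3371, 0.1317]
ee_rot: [-0.404, -0.579, 0.581, 0.405]
contact_force: [-0.1, 0.8, -1.5]
opening: 0.0575
pos [0.4711 0.3371 0.1317] jaw deg 110.18 y-axis [-0.002 -0.001 -1.   ] clk 11.75 F [-0.1  0.8 -1.5] q [ 0.48  0.4  -0.11  1.06  0.    0.13] open 0.0575
shift [-0.554   0.0069  0.0251]
turn 0.0014 q6 would be ~ 0.13 or 0.13
turn -3.1402 q6 would be ~ -3.01 or 3.27
```

```bash
python3 -m crank '-0.554 0.005 0.025 0 1; -0.554 0.005 0.025 0 1; -0.554 0.005 0.025 0 1; -0.554 0.005 0.025 0 1; -0.554 0.005 0.025 0 1; -0.554 0.005 0.025 0 1; -0.554 0.005 0.025 0 1; -0.554 0.005 0.025 0 1'; python3 plan.py .6386 -.1915 .125 110.1
```

```text
clock: 12.55
ee_pos: [0.5925, -0.0458, 0.1283]
ee_rot: [-0.404, -0.58, 0.58, 0.405]
contact_force: [1.1, 0.4, -1.5]
opening: 0.0576
pos [ 0.5925 -0.0458  0.1283] jaw deg 110.17 y-axis [-0.002  0.    -1.   ] clk 12.55 F [ 1.1  0.4 -1.5] q [-0.21  0.43 -0.08  1.06  0.   -0.57] open 0.0576
shift [-0.1526  0.0032  0.007 ]
turn 0.0012 q6 would be ~ -0.57 or -0.57
turn -3.1404 q6 would be ~ -3.71 or 2.57
```

```bash
python3 -m crank '-0.153 0.003 0.007 0 1; -0.153 0.003 0.007 0 1; -0.153 0.003 0.007 0 1; -0.153 0.003 0.007 0 1; -0.153 0.003 0.007 0 1; -0.153 0.003 0.007 0 1; -0.153 0.003 0.007 0 1; -0.153 0.003 0.007 0 1'; python3 look.py side 280 130 160 130 s4; python3 held.py s4.npz .638 -.191 .09 .16 blue; python3 plan.py .6386 -.1915 .075 110.1
```

```text
clock: 13.35
ee_pos: [0.6388, -0.1886, 0.1265]
ee_rot: [0.404, 0.58, -0.58, -0.404]
contact_force: [0.8, 0.2, -1.1]
opening: 0.0574
n 327 z pct [0.125  0.1341 0.1366 0.1371 0.1381] med [ 0.6298 -0.1951  0.1366]
centre [ 638.2 -190.1] rms 1.38
plane slope (top face) [0.003 0.    0.137]
pos [ 0.6388 -0.1888  0.1265] jaw deg 110.25 y-axis [ 0. -0. -1.] clk 13.4 F [ 0.  -0.6 -2.1] q [-0.41  0.55  0.13  1.15  0.   -0.76] open 0.0576
shift [-0.0025  0.0515  0.0011]
turn 0.0026 q6 would be ~ -0.76 or -0.77
turn -3.139 q6 would be ~ -3.9 or 2.38
```

View pics/s4.png

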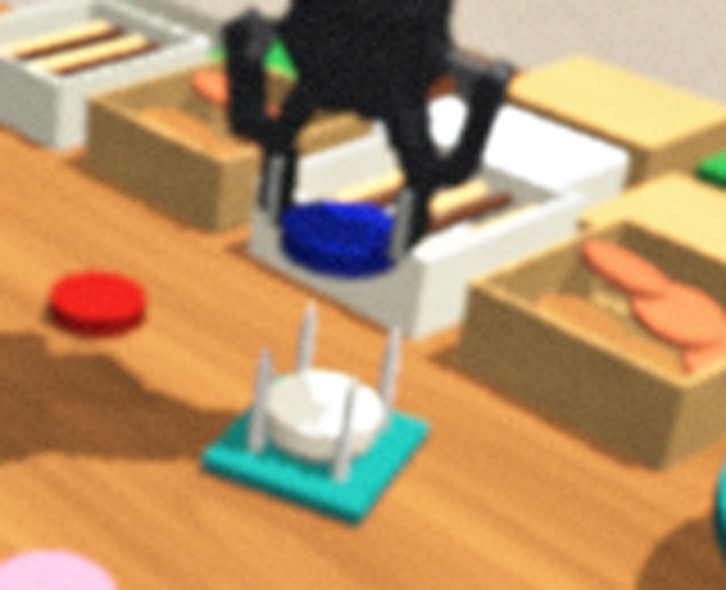

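```bash
python3 -m crank '-0.0025 0.01 0.001 0.002 1; -0.0025 0.025 0.001 0.002 1; -0.0025 0.04 0.001 0.002 1; -0.0025 0.045 0.001 0.002 1; -0.0025 0.05 0.001 0.002 1; -0.0025 0.055 0.001 0.002 1; -0.0025 0.06 0.001 0.002 1; -0.0025 0.066 0.001 0.002 1'; python3 plan.py .6386 -.1915 .04 110.1
```

```text
clock: 14.2
ee_pos: [0.639, -0.1926, 0.0602]
ee_rot: [0.405, 0.579, -0.579, -0.405]
contact_force: [0.8, -0.9, -0.5]
opening: 0.0574
pos [ 0.639  -0.1926  0.0602] jaw deg 110.07 y-axis [ 0.001 -0.    -1.   ] clk 14.2 F [ 0.8 -0.9 -0.5] q [-0.41  0.59  0.02  1.   -0.   -0.76] open 0.0574
shift [0.0012 0.0202 0.    ]
turn -0.0006 q6 would be ~ -0.77 or -0.76
turn 3.141 q6 would be ~ 2.38 or -3.91
```

```bash
python3 -m crank '0 0.006 0 0 1; 0 0.011 0 0 1; 0 0.014 0 0 1; 0 0.016 0 0 1; 0 0.018 0 0 1; 0 0.02 0 0 1; 0 0.02 0 0 1; 0 0.02 0 0 1'; python3 plan.py .6386 -.1915 .04 110.1
```

```text
clock: 15.0
ee_pos: [0.6389, -0.1925, 0.0403]
ee_rot: [0.405, 0.579, -0.579, -0.405]
contact_force: [-0.0, -1.0, -0.2]
opening: 0.0578
pos [ 0.6389 -0.1925  0.0403] jaw deg 110.06 y-axis [ 0. -0. -1.] clk 15.0 F [-0.  -1.  -0.2] q [-0.41  0.61 -0.01  0.95 -0.   -0.76] open 0.0578
shift [ 0.0011  0.0003 -0.0001]
turn -0.0006 q6 would be ~ -0.77 or -0.76
turn 3.141 q6 would be ~ 2.38 or -3.91
```

```bash
python3 -m crank '0 0.001 0 0 1; 0 0.002 0 0 1; 0 0.0025 0 0 1; 0 0.003 0 0 1; 0 0.003 0 0 1; 0 0.003 0 0 1; 0 0.003 0 0 1; 0 0.003 0 0 1'; python3 plan.py .6386 -.1915 .04 110.1;  python3 look.py side 290 150 130 110 s5
```

```text
clock: 15.8
ee_pos: [0.6393, -0.1926, 0.0395]
ee_rot: [0.406, 0.58, -0.579, -0.404]
contact_force: [-7.4, 2.9, 25.5]
opening: 0.0576
pos [ 0.6393 -0.1926  0.0395] jaw deg 110.07 y-axis [ 0.002 -0.001 -1.   ] clk 15.8 F [-7.4  2.9 25.5] q [-0.41  0.61 -0.01  0.95  0.   -0.76] open 0.0576
shift [ 0.0013 -0.0005  0.0003]
turn -0.0005 q6 would be ~ -0.77 or -0.76
turn 3.1411 q6 would be ~ 2.38 or -3.91
```

View pics/s5.png

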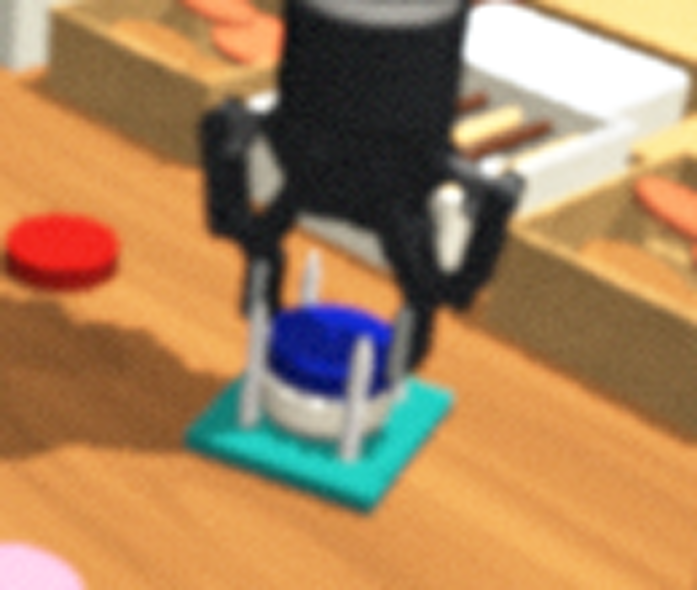

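```bash
python3 -m crank '0 -0.002 0 0 1; 0 -0.002 0 0 0.5; 0 -0.002 0 0 0; 0 -0.002 0 0 0; 0 -0.002 0 0 0; 0 -0.002 0 0 0; 0 -0.03 0 0 0; 0 -0.07 0 0 0'; python3 plan.py .6428 -.0083 .09 101.2
```

```text
clock: 16.65
ee_pos: [0.6376, -0.192, 0.106]
ee_rot: [-0.404, -0.579, 0.58, 0.407]
contact_force: [0.4, 0.1, 1.0]
opening: 0.0851
pos [ 0.6376 -0.192   0.106 ] jaw deg 110.06 y-axis [-0.004  0.002 -1.   ] clk 16.65 F [0.4 0.1 1. ] q [-0.41  0.56  0.1   1.11  0.   -0.76] open 0.0851
shift [ 0.1707  0.0163 -0.068 ]
turn 0.1547 q6 would be ~ -0.61 or -0.92
turn -2.9869 q6 would be ~ -3.75 or 2.22
```

```bash
python3 -m crank '0 -0.02 0 0 0; 0.171 -0.02 -0.068 0.155 0; 0.171 -0.02 -0.068 0.155 0; 0.171 -0.02 -0.068 0.155 0; 0.171 -0.02 -0.068 0.155 0; 0.171 0 -0.068 0.155 0; 0.171 0.02 -0.068 0.155 0; 0.171 0.02 -0.068 0.155 0'; python3 look.py side 250 120 170 140 s6;python3 plan.py .6428 -.0083 .0035 101.2
```

```text
clock: 17.45
ee_pos: [0.6426, -0.008, 0.085]
ee_rot: [-0.448, -0.546, 0.547, 0.45]
contact_force: [-0.4, 0.3, 0.3]
opening: 0.0854
pos [ 0.6433 -0.0084  0.0865] jaw deg 101.19 y-axis [-0.002  0.    -1.   ] clk 17.5 F [0.5 0.2 0.9] q [-0.14  0.54 -0.01  1.03  0.   -0.33] open 0.0854
shift [0.0001 0.083  0.0003]
turn -0.0002 q6 would be ~ -0.34 or -0.33
turn 3.1414 q6 would be ~ 2.81 or -3.48
```

View pics/s6.png

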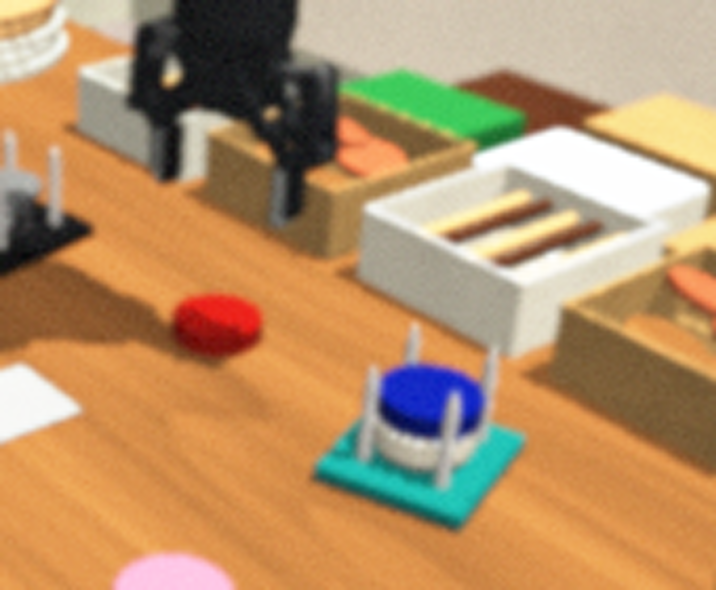

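Teal holds white below, blue on top, flat (crop ~430,415). Grasp red.

```bash
python3 -m crank '0 0.03 0 0 0; 0 0.06 0 0 0; 0 0.082 0 0 0; 0 0.082 0 0 0; 0 0.082 0 0 0; 0 0.082 0 0 1; 0 0.082 0 0 1; 0 0.082 0 0 1'; python3 plan.py
```

```text
clock: 18.3
ee_pos: [0.6449, -0.0087, 0.0072]
ee_rot: [0.45, 0.547, -0.546, -0.448]
contact_force: [-2.7, 0.8, 11.9]
opening: 0.0571
pos [ 0.6449 -0.0087  0.0072] jaw deg 101.18 y-axis [ 0.003 -0.    -1.   ] clk 18.3 F [-2.7  0.8 11.9] q [-0.14  0.6  -0.13  0.84 -0.   -0.33] open 0.0571
```

```bash
python3 -m crank '0 0 0 0 1; 0 -0.03 0 0 1; 0 -0.08 0 0 1; 0 -0.12 0 0 1; 0 -0.12 0 0 1; 0 -0.12 0 0 1; 0 -0.12 0 0 1; 0 -0.12 0 0 1'; python3 plan.py .6062 .1920 .12 101.2
```

```text
clock: 19.1
ee_pos: [0.6433, -0.0085, 0.124]
ee_rot: [-0.448, -0.546, 0.547, 0.45]
contact_force: [-0.1, 0.5, -1.0]
opening: 0.0567
pos [ 0.6433 -0.0085  0.124 ] jaw deg 101.18 y-axis [-0.002  0.    -1.   ] clk 19.1 F [-0.1  0.5 -1. ] q [-0.14  0.51  0.06  1.12 -0.   -0.33] open 0.0567
shift [ 0.2039  0.0042 -0.0024]
turn -0.0003 q6 would be ~ -0.34 or -0.33
turn 3.1413 q6 would be ~ 2.81 or -3.48
```

```bash
python3 -m crank '0.204 0 -0.0025 0 1; 0.204 0 -0.0025 0 1; 0.204 0 -0.0025 0 1; 0.204 0 -0.0025 0 1; 0.204 0 -0.0025 0 1; 0.204 0 -0.0025 0 1; 0.204 0 -0.0025 0 1; 0.204 0 -0.0025 0 1'; python3 look.py side 190 90 130 110 s7; python3 held.py s7.npz .606 .191 .09 .16 red; python3 plan.py .6062 .1920 .06 101.2
```

```text
clock: 19.9
ee_pos: [0.6072, 0.1907, 0.1249]
ee_rot: [-0.449, -0.546, 0.546, 0.449]
contact_force: [0.0, 0.6, -1.6]
opening: 0.057
n 147 z pct [0.118  0.1248 0.1314 0.1324 0.1406] med [0.5933 0.179  0.1314]
centre [604.5 187.7] rms 2.06
plane slope (top face) [ 0.064 -0.074  0.133]
pos [0.6072 0.1907 0.125 ] jaw deg 101.09 y-axis [-0. -0. -1.] clk 19.95 F [ 0.5 -0.1 -1.3] q [ 0.18  0.5   0.03  1.11 -0.   -0.02] open 0.0563
shift [0.0014 0.065  0.0007]
turn -0.002 q6 would be ~ -0.02 or -0.01
turn 3.1396 q6 would be ~ 3.12 or -3.16
```

View pics/s7.png

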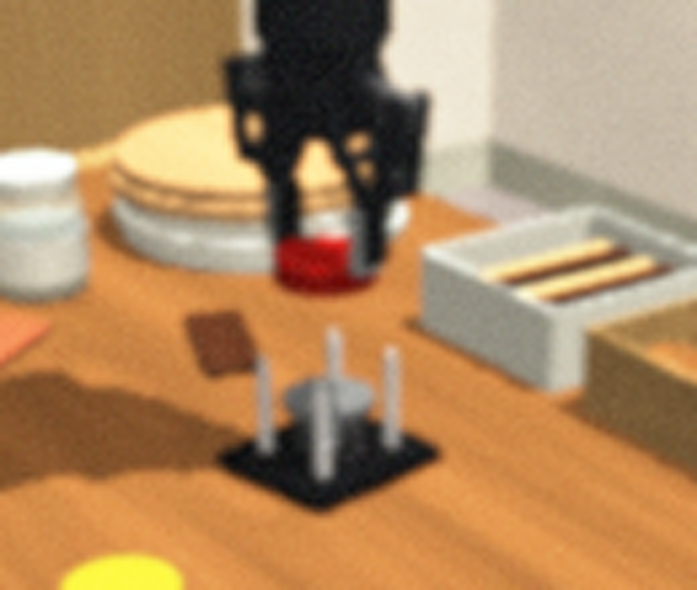

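```bash
python3 -m crank '0.001 0.015 0 0 1; 0.001 0.03 0 0 1; 0.001 0.04 0 0 1; 0.001 0.045 0 0 1; 0.001 0.05 0 0 1; 0.001 0.055 0 0 1; 0.001 0.06 0 0 1; 0.001 0.06 0 0 1'; python3 look.py side 190 90 130 110 s8; python3 plan.py .6062 .1920 .03 101.2
```

```text
clock: 20.75
ee_pos: [0.6065, 0.193, 0.0647]
ee_rot: [-0.449, -0.546, 0.547, 0.449]
contact_force: [0.1, -0.0, -1.1]
opening: 0.057
pos [0.6066 0.193  0.0651] jaw deg 101.19 y-axis [-0. -0. -1.] clk 20.8 F [-0.5  0.  -0.9] q [ 0.18  0.54 -0.07  0.97  0.   -0.02] open 0.0565
shift [-0.0009  0.0351  0.0006]
turn -0.0002 q6 would be ~ -0.02 or -0.01
turn 3.1414 q6 would be ~ 3.13 or -3.16
```

View pics/s8.png

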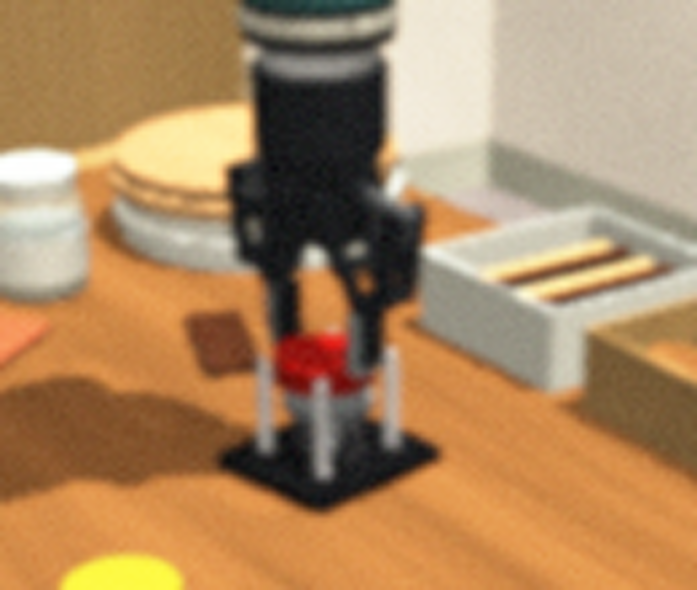

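```bash
python3 -m crank '0 0.006 0 0 1; 0 0.012 0 0 1; 0 0.018 0 0 1; 0 0.023 0 0 1; 0 0.028 0 0 1; 0 0.032 0 0 1; 0 0.035 0 0 1; 0 0.035 0 0 1'; python3 plan.py .6062 .1920 .03 101.2
```

```text
clock: 21.6
ee_pos: [0.6065, 0.193, 0.0297]
ee_rot: [-0.449, -0.546, 0.547, 0.449]
contact_force: [0.5, 0.6, -0.8]
opening: 0.0569
pos [0.6065 0.193  0.0297] jaw deg 101.18 y-axis [-0.001 -0.    -1.   ] clk 21.6 F [ 0.5  0.6 -0.8] q [ 0.18  0.57 -0.12  0.89  0.   -0.02] open 0.0569
shift [-0.0009 -0.0003  0.0005]
turn -0.0003 q6 would be ~ -0.02 or -0.01
turn 3.1413 q6 would be ~ 3.13 or -3.16
```

```bash
python3 -m crank '0 0.001 0 0 1; 0 0.002 0 0 1; 0 0.003 0 0 1; 0 0.004 0 0 1; 0 0.005 0 0 1; 0 0.005 0 0 1; 0 0.005 0 0 1; 0 0.005 0 0 1'; python3 plan.py .6062 .1920 .03 101.2
```

```text
clock: 22.4
ee_pos: [0.6068, 0.1931, 0.0266]
ee_rot: [0.449, 0.547, -0.546, -0.449]
contact_force: [-8.2, -1.7, 21.5]
opening: 0.057
pos [0.6068 0.1931 0.0266] jaw deg 101.19 y-axis [ 0.001  0.    -1.   ] clk 22.4 F [-8.2 -1.7 21.5] q [ 0.18  0.57 -0.12  0.88 -0.   -0.02] open 0.057
shift [-0.0009 -0.0034  0.0007]
turn -0.0002 q6 would be ~ -0.02 or -0.01
turn 3.1414 q6 would be ~ 3.13 or -3.16
```

```bash
python3 -m crank '0 -0.002 0 0 1; 0 -0.002 0 0 0.5; 0 -0.002 0 0 0; 0 -0.002 0 0 0; 0 -0.002 0 0 0; 0 -0.002 0 0 0; 0 -0.03 0 0 0; 0 -0.08 0 0 0'; python3 plan.py .4286 .1112 .08 101.2
```

```text
clock: 23.2
ee_pos: [0.6049, 0.1926, 0.1033]
ee_rot: [-0.448, -0.545, 0.548, 0.45]
contact_force: [1.0, -0.8, 0.4]
opening: 0.0853
pos [0.6049 0.1926 0.1033] jaw deg 101.18 y-axis [-0.006 -0.001 -1.   ] clk 23.2 F [ 1.  -0.8  0.4] q [ 0.18  0.51 -0.    1.06 -0.   -0.02] open 0.0853
shift [-0.0457  0.0244  0.1886]
turn -0.0004 q6 would be ~ -0.02 or -0.01
turn 3.1412 q6 would be ~ 3.13 or -3.16
```

```bash
python3 -m crank '0 -0.02 0 0 0; -0.046 -0.02 0.188 0 0; -0.046 -0.02 0.188 0 0; -0.046 -0.02 0.188 0 0; -0.046 -0.02 0.188 0 0; -0.046 0 0.188 0 0; -0.046 0.025 0.188 0 0; -0.046 0.025 0.188 0 0'; python3 look.py side 160 90 160 130 s9;python3 plan.py .4286 .1112 .006 101.2
```

```text
clock: 24.0
ee_pos: [0.4296, 0.1112, 0.0786]
ee_rot: [-0.448, -0.546, 0.547, 0.45]
contact_force: [0.5, -0.1, 0.6]
opening: 0.0856
pos [0.4304 0.1114 0.0799] jaw deg 101.18 y-axis [-0.002 -0.    -1.   ] clk 24.05 F [ 0.5 -0.  -0.3] q [ 0.07  0.24 -0.53  0.81 -0.   -0.13] open 0.0852
shift [0.0002 0.0739 0.0017]
turn -0.0004 q6 would be ~ -0.13 or -0.13
turn 3.1412 q6 would be ~ 3.02 or -3.27
```

View pics/s9.png

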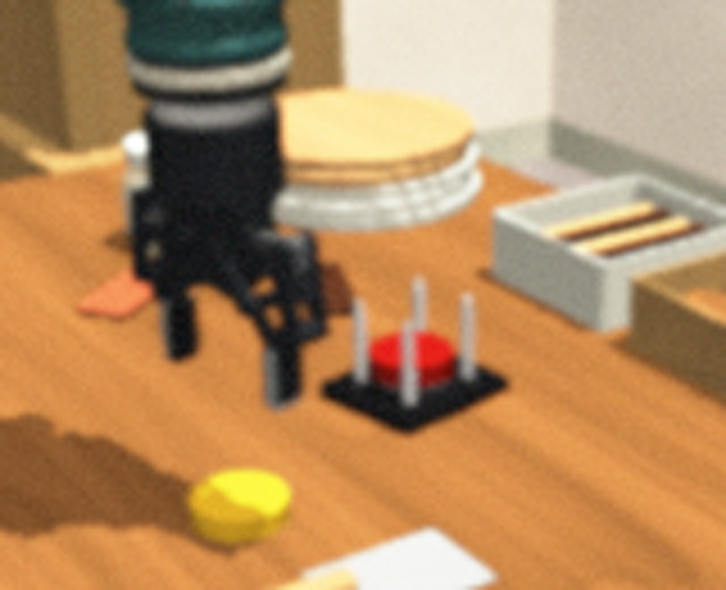

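Red lies flat and low (crop ~412,358). Grasp yellow.

```bash
python3 -m crank '0 0.03 0.001 0 0; 0 0.06 0.001 0 0; 0 0.074 0.001 0 0; 0 0.074 0.001 0 0; 0 0.074 0.001 0 0; 0 0.074 0.001 0 1; 0 0.074 0.001 0 1; 0 0.074 0.001 0 1'; python3 plan.py
```

```text
clock: 24.85
ee_pos: [0.431, 0.1113, 0.0075]
ee_rot: [0.449, 0.547, -0.546, -0.448]
contact_force: [-2.7, -0.7, 16.7]
opening: 0.0568
pos [0.431  0.1113 0.0075] jaw deg 101.19 y-axis [ 0.002  0.    -1.   ] clk 24.85 F [-2.7 -0.7 16.7] q [ 0.07  0.33 -0.65  0.59 -0.   -0.13] open 0.0568
```

```bash
python3 -m crank '0 0 0 0 1; 0 -0.03 0 0 1; 0 -0.08 0 0 1; 0 -0.12 0 0 1; 0 -0.12 0 0 1; 0 -0.12 0 0 1; 0 -0.12 0 0 1; 0 -0.12 0 0 1'; python3 plan.py .6062 .1925 .12 101.2
```

```text
clock: 25.65
ee_pos: [0.4295, 0.1112, 0.1253]
ee_rot: [-0.448, -0.546, 0.547, 0.449]
contact_force: [0.4, -0.5, -1.1]
opening: 0.0565
pos [0.4295 0.1112 0.1253] jaw deg 101.18 y-axis [-0.002 -0.    -1.   ] clk 25.65 F [ 0.4 -0.5 -1.1] q [ 0.07  0.19 -0.45  0.93 -0.   -0.13] open 0.0565
shift [ 0.0455  0.0049 -0.1891]
turn -0.0003 q6 would be ~ -0.13 or -0.13
turn 3.1413 q6 would be ~ 3.02 or -3.27
```

```bash
python3 -m crank '0.0455 0 -0.1895 0 1; 0.0455 0 -0.1895 0 1; 0.0455 0 -0.1895 0 1; 0.0455 0 -0.1895 0 1; 0.0455 0 -0.1895 0 1; 0.0455 0 -0.1895 0 1; 0.0455 0 -0.1895 0 1; 0.0455 0 -0.1895 0 1'; python3 look.py side 190 90 130 110 s10; python3 held.py s10.npz .606 .191 .09 .16 yellow; python3 plan.py .6065 .1928 .06 101.2
```

```text
clock: 26.45
ee_pos: [0.6063, 0.1922, 0.1263]
ee_rot: [-0.449, -0.546, 0.546, 0.449]
contact_force: [0.1, -0.3, -0.7]
opening: 0.0566
n 155 z pct [0.1187 0.125  0.132  0.1334 0.135 ] med [0.5919 0.1798 0.132 ]
centre [603.3 189.4] rms 1.36
plane slope (top face) [ 0.054 -0.048  0.134]
pos [0.6065 0.1922 0.1265] jaw deg 101.17 y-axis [-0. -0. -1.] clk 26.5 F [ 0.6 -0.  -0.8] q [ 0.18  0.5   0.04  1.11 -0.   -0.02] open 0.0567
shift [ 0.0005  0.0665 -0.0001]
turn -0.0005 q6 would be ~ -0.02 or -0.02
turn 3.141 q6 would be ~ 3.13 or -3.16
```

View pics/s10.png

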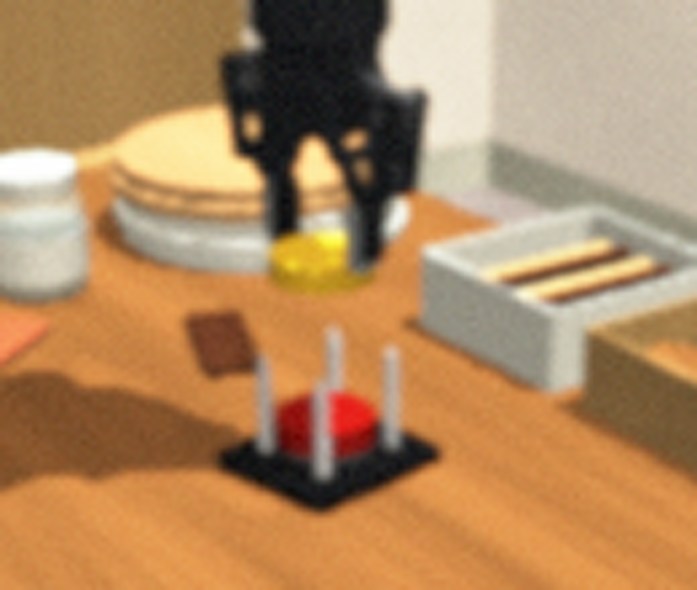

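```bash
python3 -m crank '0.0005 0.015 -0.0005 0 1; 0.0005 0.03 -0.0005 0 1; 0.0005 0.04 -0.0005 0 1; 0.0005 0.045 -0.0005 0 1; 0.0005 0.05 -0.0005 0 1; 0.0005 0.055 -0.0005 0 1; 0.0005 0.06 -0.0005 0 1; 0.0005 0.066 -0.0005 0 1'; python3 plan.py .6065 .1925 .044 101.2
```

```text
clock: 27.3
ee_pos: [0.6079, 0.1933, 0.0601]
ee_rot: [0.449, 0.546, -0.546, -0.449]
contact_force: [0.1, 0.4, -1.0]
opening: 0.0568
pos [0.6079 0.1933 0.0601] jaw deg 101.19 y-axis [ 0.001  0.    -1.   ] clk 27.3 F [ 0.1  0.4 -1. ] q [ 0.18  0.54 -0.07  0.95 -0.   -0.02] open 0.0568
shift [-0.0005  0.0161  0.0015]
turn -0.0003 q6 would be ~ -0.02 or -0.01
turn 3.1413 q6 would be ~ 3.13 or -3.16
```

```bash
python3 -m crank '0 0.004 0 0 1; 0 0.008 0 0 1; 0 0.011 0 0 1; 0 0.013 0 0 1; 0 0.014 0 0 1; 0 0.015 0 0 1; 0 0.015 0 0 1; 0 0.015 0 0 1'; python3 plan.py .6065 .1925 .044 101.2
```

```text
clock: 28.1
ee_pos: [0.6078, 0.1932, 0.0454]
ee_rot: [0.449, 0.546, -0.546, -0.449]
contact_force: [-0.7, -0.1, -2.4]
opening: 0.057
pos [0.6078 0.1932 0.0454] jaw deg 101.19 y-axis [ 0.  0. -1.] clk 28.1 F [-0.7 -0.1 -2.4] q [ 0.18  0.56 -0.09  0.92 -0.   -0.02] open 0.057
shift [-0.0005  0.0014  0.0014]
turn -0.0002 q6 would be ~ -0.02 or -0.01
turn 3.1414 q6 would be ~ 3.13 or -3.16
```

```bash
python3 -m crank '0 0.001 0 0 1; 0 0.002 0 0 1; 0 0.003 0 0 1; 0 0.004 0 0 1; 0 0.0045 0 0 1; 0 0.0045 0 0 1; 0 0.0045 0 0 1; 0 0.0045 0 0 1'; python3 plan.py .6065 .1925 .044 101.2
```

```text
clock: 28.9
ee_pos: [0.6082, 0.1934, 0.0428]
ee_rot: [0.449, 0.547, -0.546, -0.448]
contact_force: [-7.8, -2.1, 25.4]
opening: 0.0568
pos [0.6082 0.1934 0.0428] jaw deg 101.19 y-axis [ 0.002  0.    -1.   ] clk 28.9 F [-7.8 -2.1 25.4] q [ 0.18  0.56 -0.1   0.91 -0.   -0.01] open 0.0568
shift [-0.0005 -0.0012  0.0019]
turn -0.0002 q6 would be ~ -0.02 or -0.01
turn 3.1413 q6 would be ~ 3.13 or -3.16
```

Hard stop at 25 N. Release, lift, and clear the top view by moving back.

```bash
python3 -m crank '0 -0.002 0 0 1; 0 -0.002 0 0 0.5; 0 -0.002 0 0 0; 0 -0.002 0 0 0; 0 -0.002 0 0 0; 0 -0.002 0 0 0; 0 -0.03 0 0 0; 0 -0.08 0 0 0'; python3 -m crank '0 -0.04 0 0 0; 0.2 -0.06 0.3 0 0; 0.2 -0.06 0.3 0 0; 0.2 -0.06 0.3 0 0; 0.2 -0.06 0.3 0 0; 0.2 -0.06 0.3 0 0; 0.2 -0.06 0.3 0 0; 0.2 -0.06 0.3 0 0'; python3 plan.py
```

```text
clock: 29.7
ee_pos: [0.6059, 0.1929, 0.1188]
ee_rot: [-0.448, -0.545, 0.548, 0.45]
contact_force: [0.6, 0.6, 0.0]
opening: 0.0853
clock: 30.5
ee_pos: [0.283, 0.3273, 0.1803]
ee_rot: [0.449, 0.546, -0.546, -0.449]
contact_force: [0.3, 1.2, 0.6]
opening: 0.085
pos [0.283  0.3273 0.1803] jaw deg 101.15 y-axis [ 0.  0. -1.] clk 30.5 F [0.3 1.2 0.6] q [ 0.67  0.13 -0.37  1.08  0.    0.47] open 0.085
```

```bash
python3 -m crank '0.01 0 0.01 0 0; 0.01 0 0.01 0 0; 0.01 0 0.01 0 0; 0.01 0 0.01 0 0; 0.01 0 0.01 0 0; 0.01 0 0.01 0 0; 0.01 0 0.01 0 0; 0.01 0 0.01 0 0'; python3 - <<'E'
from h import *
cs={n:camera(n) for n in("side","top")}
for n in cs: np.savez(n+"0b.npz",**cs[n])
f=lambda n,u,v,w,h:cv2.resize(cs[n]["img"][v:v+h,u:u+w,::-1],(380,290),interpolation=2)
o=np.vstack([np.hstack([f("side",305,170,90,70),f("side",215,120,90,70)]),np.hstack([f("top",290,105,90,70),f("top",135,115,90,70)])])
cv2.imwrite("pics/final.png",o)
for d,c,cols in(("teal",(.6386,-.191),("blue","white")),("black",(.606,.192),("yellow","red"))):
  for n in cs:
    P=cloud(cs[n]); im=cs[n]["img"].astype(int); r,g,b=im[...,0],im[...,1],im[...,2]
    C=dict(blue=(b>r+50)&(b>g+50),yellow=(r>b+80)&(g>b+80))[cols[0]]
    m=(np.hypot(P[...,0]-c[0],P[...,1]-c[1])<.045)&C&(P[...,2]>.045)
    Q=P[m]; A=np.c_[Q[:,:2]-Q[:,:2].mean(0),np.ones(len(Q))]
    rect,_=cv2.minEnclosingCircle((Q[:,:2]*1000).astype(np.float32))
    print(d,n,len(Q),"z med",np.median(Q[:,2]).round(4),"circle c",np.round(rect,1),"slope",np.linalg.lstsq(A,Q[:,2],rcond=None)[0].round(3))
E
sed -i 's/}0.npz/}0b.npz/' disp.py; python3 disp.py | grep -v plate
```

```text
clock: 31.3
ee_pos: [0.2733, 0.3348, 0.1801]
ee_rot: [-0.449, -0.546, 0.546, 0.449]
contact_force: [0.9, -0.8, 0.2]
opening: 0.0857
teal side 272 z med 0.0503 circle c [ 641.3 -192.9] slope [ 0.005 -0.005  0.05 ]
teal top 428 z med 0.052 circle c [ 638.7 -192. ] slope [ 0.003 -0.     0.052]
black side 125 z med 0.0506 circle c [601.8 190.3] slope [-0.036 -0.016  0.051]
black top 416 z med 0.052 circle c [605.3 192.8] slope [-0.005 -0.005  0.052]
  post pts 59
[[0.6207, -0.2242, 17.0], [0.6728, -0.2056, 13.0], [0.6574, -0.1603, 13.0], [0.6044, -0.1799, 16.0]]
  follower 91 [ 0.6187 -0.2052  0.0431]
  post pts 41
[[0.6723, -0.2021, 11.0], [0.6193, -0.2219, 10.0], [0.6558, -0.1574, 11.0], [0.605, -0.1769, 9.0]]
  follower 86 [ 0.616  -0.1797  0.043 ]
  post pts 33
[[0.6376, 0.175, 8.0], [0.5822, 0.1641, 9.0], [0.6288, 0.2205, 7.0], [0.5759, 0.2086, 9.0]]
  follower 3 [0.5747 0.208  0.0447]
  post pts 43
[[0.5844, 0.1649, 10.0], [0.629, 0.2199, 12.0], [0.573, 0.2111, 9.0], [0.6353, 0.1771, 12.0]]
  follower 43 [0.5876 0.1755 0.0491]
```

View pics/final.png

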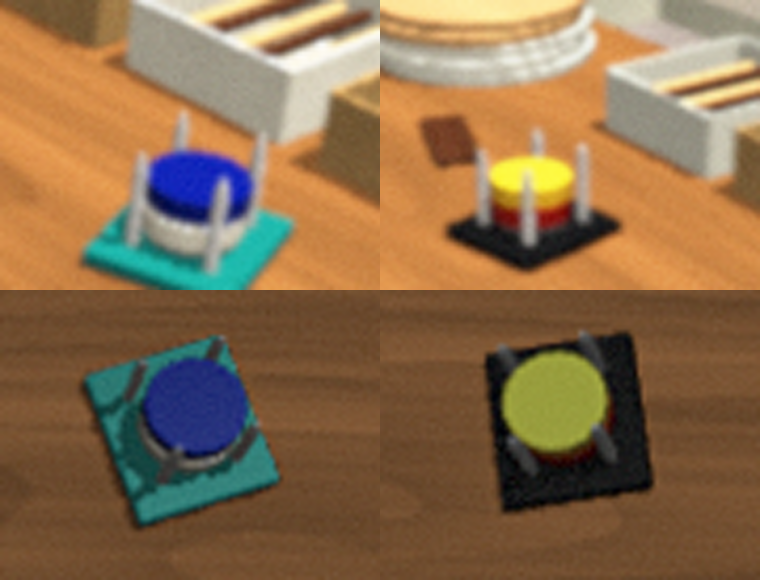

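The final picture shows blue on white in the teal dispenser and yellow on red in the black one. Both stacks lie flat, with tops at 52 mm in the top view as expected, and the arm is clear.

```bash
python3 -c "
from cell import hand_in
print(hand_in())"
```

```text
the job is handed in; nothing more can be done
None
```

I loaded both dispensers and handed the job in at about 31 s of the 99 s allowed. The teal one holds white with blue on top, and the black one holds red with yellow on top. I pushed each disc down to the follower's hard stop, where the wrist read 21–29 N, then released it.

**Heights and tilt:** both stack tops measure 52.0 mm in the top camera, which is the stated height for fully down. The side camera reads 50.3 and 50.6 mm, in line with the 1.5–2 mm low bias it showed on other heights. Top-face slopes are 0.005 or less in three of the four fits. The side view of the yellow disc gave −0.036 on sparse points, still under the 0.12 limit.

**Centring:** in the top camera the upper discs sit within about 2.5 mm of the dispenser axes. The side view of the yellow disc was partly blocked by the posts, and its circle fit came out about 4–5 mm off, so the two views disagree there. The lower discs were not measured separately at the end. They are visible in the right order beneath, between the posts.

**Clearance:** at hand-in the gripper was open, about 0.33 m from the nearer dispenser, and touching nothing.

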